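# Set the transport lock of a bench shaker

## Task

The small bench shaker is to be carried away, so please set its transport lock: press the spring plunger gently down into its housing until it bottoms, and while holding it down slide the steel keeper by its bail to its end stop so that the tongue goes over the plunger's toe, then let go so the keeper alone holds the plunger down. Press and push by feel (the height of its press pad differs from unit to unit), with no more than about 25 N on the plunger or the keeper, and leave the pot, the bottle and the beaker standing where they are.

Things in the scene. Friction and masses are not known exactly. Their poses are not given: they have to be found in the camera images.
- shaker: white bench shaker fixed to the bench; origin on its underside below the middle of the plunger's press pad. z up; x points from the lock (front, aluminium plate with two guides) to the rubber-topped platform (x 72 to 154 mm, 75 mm high); y is the way the keeper slides to lock. Case: x -64 to 158, y -110 to 90 mm.
- plunger (a joint): spring plunger, slippery grey plastic (friction 0.2), m: 0 up (as found), grows as pressed down, hard stop at 0.012. Its spring pushes up with 4 N at 0, 9 N at 0.012, and throws it up when let go. The tongue passes over the toe only beyond about 0.0102; with less it butts against the toe. Once trapped it rises to about 0.010.
- keeper (a joint): steel keeper, m: 0 to 0.003 as found (open), grows as it slides toward the shaker's +y, end stop at 0.022 (locked). It stays where it is left (about 2 N friction). From 0.005 on its tongue lies over the toe, or butts against it if the plunger is not down.
- toe_top (a point): middle of the top of the plunger's toe, a 32 x 22 mm step at the -y end of its press pad; 72 mm above the shaker's origin when up. The pad (centred on the shaker's origin, 32 mm along x, 80 along y, level, pressed anywhere) is a cap of adjusted height: its top is 74 to 86 mm up, different each time, so find it by touch. Both move with the plunger.
- bail_mid (a point): middle of the bail, the keeper's level steel rod, 10 mm thick along the shaker's x, bridging the pad 95 mm above the shaker's origin (axis); 62 mm free between its posts. Open, it lies over the pad's middle (shaker y 0 to 3 mm), locked at y 22. Closed fingertips pressing the pad on its -y side can push it toward +y while they press.
- tongue_edge (a point): middle of the lower leading (+y) edge of the keeper's tongue, a steel plate 5 mm thick, 100 mm wide, underside 61.8 mm above the shaker's origin. Its arms run along both sides of the pad, tops 66.8 mm up; the guides that hold them are 72.5 mm high at x 44 to 57 mm either side. Moves with the keeper.
- pot: bystander: small sample pot with a red lid, 48 mm wide, 60 mm high, standing on the bench; origin at the centre of its underside
- dropper: bystander: amber dropper bottle, 36 mm wide, 101 mm high, standing on the bench; origin at the centre of its underside
- beaker: bystander: empty glass beaker, 44 mm wide, 55 mm high, standing on the shaker's rubber-topped platform; origin at the centre of its underside

How it is judged:
By the outcome, as a careful person would: the job done as asked, in the order asked, and still so for the second after the job is handed in, with the robot touching nothing.
It also fails if it takes over 54 s, if anything falls off the work surface, if the arm or the gripper's body presses on something with over 40 N, if the wrist force passes 120 N, or if a joint passes its speed limit or range.

## Robot

A 6-joint arm with a two-finger parallel gripper is mounted at the origin on a cart in front of the work surface, level with it; the furniture and walls round the work are solid. World frame = base frame: x ahead of the robot, y to its left, z up, the work surface at z = 0. Lengths are in m, angles in degrees, forces in N, time in s.
With the tool pointing down it reaches from about 0.3 to 0.75 m from the base axis. Payload 8.5 kg.
Tool frame: the origin (TCP) lies between the finger pads; the fingertips stand 22 mm ahead of it and the grasp point (between the pads) lies 3 mm ahead of it (env.nose_length is the distance from the TCP to the fingertips, in m); z points along the fingers, x is the direction in which the jaws open and shut, and the axes are right-handed (so a half turn about z gives the same grasp; the last joint's range is limited). The gripper opens to 85 mm and grips with 20 to 120 N. Pads are 22 mm wide; open, the fingers measure 114 mm over their backs; the gripper's body (76 mm by 85 mm) begins 54 mm behind the grasp point. The pads swing forward as they close: fully open they stand 13 mm farther back than shut.
Start: joints at [-87.221, 21.807, 74.336, -0, 83.858, -12.336], TCP at [0.143, -0.531, 0.232] pointing down, gripper open.
Joint ranges: [-178.18, 178.18], [-50.72, 133.34], [12.68, 142.11], [-81.47, 261.47], [9.98, 163.14], [-165.26, 165.26]. Speed limits (degrees/s): [136.94, 136.94, 180, 180, 180, 180].

## Interface

Orientations are given as a 3x3 rotation matrix whose columns are the frame's x, y, z axes.
In Python, from rig import env gives the robot as it stands.
- The arm moves only by the tool arm_command, never from a script. Its argument "steps" is a list of rows, each an object with "delta_pos": the shift along the world's x, y, z in mm, a list of three; "dr": the turn, a rotation vector about the world's x, y, z in degrees, a list of three. In form: [{"delta_pos": [dx, dy, dz], "dr": [wx, wy, wz]}, ...]. A call has 1 to 20 rows; each row shifts and turns the commanded pose from where the row before left it; what a row does not reach is not made up. A row lasts 1/10 s, in which the tool goes at most 50 mm and 8.59 degrees, less where a joint would pass 70% of its speed; a pose out of reach is approached as far as the arm can. A call with a gripper value outside its range is refused whole. "grip" is the opening, from 0 (shut) to 1 (fully open), set as the call begins (left out, the last holds). The fingers move at their own pace and stop on an object; "squeeze" is the grip in N (left out, the last holds). Time passes only in rows, so rows that do not move let the fingers close. It gives the time, the measured TCP pose, the force and the opening at its end, in the units of the state.
- env.observe(): the state, without advancing time (a new reading comes with each control period).
- env.get_image(name): name is "side" or "top" or "wrist"; returns the picture (400x640x3 uint8, blue, green, red); there is no depth.
- env.get_calibration(name): a dict with "fx", "fy", "cx", "cy" (pixels), "k1" (the pictures are not rectified: a ray, as slopes to the right and down, at radius r is drawn at 1 + k1 r^2 times it, then the intrinsics apply), "view" (4x4, takes a point from world to camera coordinates). Camera axes: x right, y up, looking along -z (the intrinsics and any distortion apply to the point x, -y, -z); pixel columns grow to the right and rows downward; lengths in m; the calibration is good to about 2 mm. A picture is of the moment at which its call begins: read the wrist's pose just before it. get_calibration takes no time and is no camera call; for the wrist camera it gives the pose at the moment of the call.
- env.close_job(): hands the job in, once; it reports no verdict.
The state is a dict: "time_s": time; "q": joint angles; "qvel": joint speeds; "joint_efforts": joint torques, N m; "position": TCP position; "tool_rot": TCP orientation; "ft_force": force on the tool from outside, world axes, zero at the start; "wrist_torque": the same for the moment, N m; "grip_width": finger opening in m.
Only numpy, scipy, OpenCV 4.12 (cv2) and the standard library are available. Lean on these libraries where they do the work, as an engineer would, in place of code of your own. Each camera call takes 0.05 s, during which the arm holds its last target. There are 200 camera calls.

## Working session

There is one attempt and no reset: what is moved stays moved. The work goes in short steps, Python scripts to look and compute and a tool call to move; the robot and the scene stay as the last step left them, time stands still between calls to the robot, and variables do not carry over. Pictures are saved under pics/ and viewed, about 8 in all and at most 12, crops included, and the job is handed in when it is done.

Besides the shell and the picture viewer there is one more tool, called as name(argument=value, ...) on one line, values as JSON. arm_command: Moves the arm, as the interface text tells. Its arguments: {"type":"object","properties":{"steps":{"type":"array"},"grip":{"type":"number"},"squeeze":{"type":"number"}},"required":["steps"]}

```bash
mkdir -p pics; ls; python3 - <<'E'
from rig import env
import cv2
o=env.observe(); print(o)
print(env.nose_length)
for n in ("side","top"):
    cv2.imwrite(f"pics/{n}0.png",env.get_image(n)); c=env.get_calibration(n); print(n,c)
E
```

```text
pics
{'time_s': 0.0, 'q': array([-8.72213083e+01,  2.18412033e+01,  7.43859814e+01, -1.70585403e-04,
        8.38581992e+01, -1.23367315e+01]), 'qvel': array([ 0.02689869,  0.01097493, -0.03488097, -0.0126224 , -0.04327612,
       -0.03883248]), 'joint_efforts': array([-2.82999266e-03, -4.48472106e+01, -2.31281680e+01, -2.73659343e-04,
        4.73557797e-03,  7.48026281e-06]), 'position': array([ 0.14339369, -0.53066733,  0.23120256]), 'tool_rot': array([[ 2.60764645e-01, -9.65402400e-01, -7.52005685e-05],
       [-9.65401305e-01, -2.60764465e-01,  1.48833493e-03],
       [-1.45645175e-03, -3.15506401e-04, -9.99998890e-01]]), 'ft_force': array([0.52427344, 0.19615152, 0.4257958 ]), 'wrist_torque': array([ 0.0368433 ,  0.00602053, -0.00376811]), 'grip_width': 0.08562372761584551}
0.022
side {'fx': 429.00627610621467, 'fy': 429.00627610621467, 'cx': 315.5111010168352, 'cy': 200.30153614692532, 'k1': -0.03483624038493433, 'view': array([[-0.98037845, -0.19685876, -0.01023325,  0.51909032],
       [ 0.0944312 , -0.51457892,  0.85222725, -0.20487451],
       [-0.17303421,  0.83453889,  0.5230717 , -0.75542988],
       [ 0.        ,  0.        ,  0.        ,  1.        ]])}
top {'fx': 454.7828130792065, 'fy': 454.7828130792065, 'cx': 311.770539415452, 'cy': 206.4946363908664, 'k1': -0.0927373015541263, 'view': array([[-0.02209096, -0.99974533,  0.00461245, -0.13743403],
       [ 0.98198079, -0.02083185,  0.18782906, -0.57083614],
       [-0.18768514,  0.00867866,  0.9821909 , -1.00622141],
       [ 0.        ,  0.        ,  0.        ,  1.        ]])}
```

View pics/side0.png

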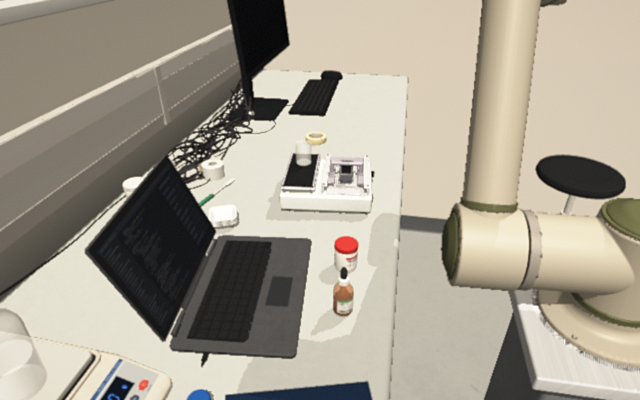

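View pics/top0.png

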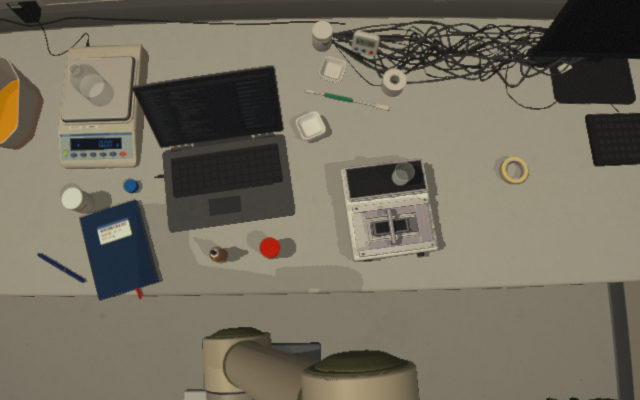

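The shaker sits at about top px (390, 210), with the lock plate toward the robot at about (393, 228). The red pot is at (270, 248), the dropper at (218, 254), and the beaker on the platform at (402, 174).

```bash
cat > h.py <<'E'
import numpy as np, cv2
def px2w(c,u,v,z):
    d=np.array([(u-c['cx'])/c['fx'],(v-c['cy'])/c['fy']]); s=d.copy()
    for _ in range(30): s=d/(1+c['k1']*(s@s))
    V=c['view']; R=V[:3,:3]; o=-R.T@V[:3,3]; r=R.T@np.array([s[0],-s[1],-1])
    return o+r*(z-o[2])/r[2]
def w2px(c,p):
    q=c['view'][:3,:3]@np.asarray(p)+c['view'][:3,3]; s=np.array([q[0],-q[1]])/-q[2]
    s=s*(1+c['k1']*(s@s)); return s*[c['fx'],c['fy']]+[c['cx'],c['cy']]
E
python3 - <<'E'
import cv2
im=cv2.imread('pics/top0.png')[150:270,330:450]
cv2.imwrite('pics/top0c.png',cv2.resize(im,None,fx=5,fy=5,interpolation=cv2.INTER_CUBIC))
E
```

```text
(no output)
```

View pics/top0c.png

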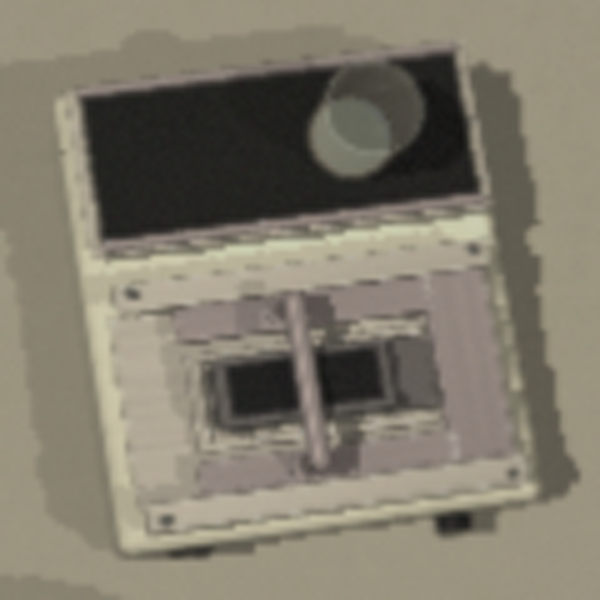

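```bash
python3 - <<'E'
from rig import env
from h import *
c=env.get_calibration('top')
P=lambda u,v,z: px2w(c,330+u/5-.4,150+v/5-.4,z)
pl=[P(80,97,.075),P(458,52,.075),P(482,193,.075),P(100,242,.075)]
for p in pl: print(p.round(4))
xd=(pl[0]+pl[1]-pl[2]-pl[3]); print('sh x yaw',np.degrees(np.arctan2(xd[1],xd[0])),np.linalg.norm(xd)/2)
yd=(pl[0]+pl[3]-pl[1]-pl[2]); print('sh y yaw-90',np.degrees(np.arctan2(yd[1],yd[0]))-90,np.linalg.norm(yd)/2)
print('bail',P(307,381,.1),P(293,295,.1),P(320,468,.1))
print('pad', P(307,383,.08), 'pad ends',P(220,390,.08),P(388,374,.08),P(440,372,.072))
print('platform mid',sum(pl)/4)
print('pot',px2w(c,270,247,.06),'drop',px2w(c,217,253,.1), 'beaker',P(350,138,.075))
cw=env.get_calibration('wrist'); o=env.observe(); V=cw['view']; cam=-V[:3,:3].T@V[:3,3]
print('wristcam in tool',o['tool_rot'].T@(cam-o['position']), o['tool_rot'].T@V[:3,:3].T, cw['fx'])
E
```

```text
[ 0.6509 -0.2302  0.075 ]
[ 0.6695 -0.4091  0.075 ]
[ 0.6014 -0.4156  0.075 ]
[ 0.5818 -0.2369  0.075 ]
sh x yaw 5.46323749948249 0.06893910936355012
sh y yaw-90 6.100292229878946 0.1798129330676138
bail [ 0.5116483  -0.32429235  0.1       ] [ 0.55059921 -0.3200978   0.1       ] [ 0.47276911 -0.32801143  0.1       ]
pad [ 0.51360473 -0.32793222  0.08      ] pad ends [ 0.51130828 -0.28820614  0.08      ] [ 0.51687625 -0.36517373  0.08      ] [ 0.51841372 -0.39104367  0.072     ]
platform mid [ 0.62590979 -0.32295057  0.075     ]
pot [ 0.47454373 -0.05228052  0.06      ] drop [0.45947308 0.06101852 0.1       ] beaker [ 0.62881206 -0.35534788  0.075     ]
wristcam in tool [ 0.00058989 -0.08026782 -0.14227117] [[ 9.99999661e-01 -3.67822943e-04  7.36060655e-04]
 [-1.20608929e-04 -9.50387429e-01 -3.11068676e-01]
 [ 8.13960988e-04  3.11068481e-01 -9.50387151e-01]] 325.97690391849954
```

arm_command(steps=[{"delta_pos":[31,15,-3],"dr":[0,0,-0.76]},{"delta_pos":[31,15,-3],"dr":[0,0,-0.76]},{"delta_pos":[31,15,-3],"dr":[0,0,-0.76]},{"delta_pos":[31,15,-3],"dr":[0,0,-0.76]},{"delta_pos":[31,15,-3],"dr":[0,0,-0.76]},{"delta_pos":[31,15,-3],"dr":[0,0,-0.76]},{"delta_pos":[31,15,-3],"dr":[0,0,-0.76]},{"delta_pos":[31,15,-3],"dr":[0,0,-0.76]},{"delta_pos":[31,15,-3],"dr":[0,0,-0.76]},{"delta_pos":[31,15,-3],"dr":[0,0,-0.76]},{"delta_pos":[31,15,-3],"dr":[0,0,-0.76]},{"delta_pos":[31,15,-3],"dr":[0,0,-0.76]},{"delta_pos":[0,0,0],"dr":[0,0,0]},{"delta_pos":[0,0,0],"dr":[0,0,0]}], grip=0, squeeze=40)

```text
time_s: 1.5
position: [0.5156, -0.3505, 0.1952]
tool_rot: [[0.106, -0.994, -0.001], [-0.994, -0.106, 0.001], [-0.001, 0.001, -1.0]]
ft_force: [0.0, -0.8, -0.7]
grip_width: 0.0001
```

```bash
python3 - <<'E'
from rig import env
import cv2,pickle
o=env.observe(); c=env.get_calibration('wrist'); im=env.get_image('wrist')
cv2.imwrite('pics/w1.png',im); pickle.dump(c,open('w1.pkl','wb'))
cv2.imwrite('pics/w1c.png',cv2.resize(im,(800,500),interpolation=cv2.INTER_CUBIC))
print(o['position'],o['tool_rot'],o['ft_force'],o['grip_width'],o['time_s'])
E
```

```text
[ 0.51555633 -0.35050262  0.19520567] [[ 1.05813273e-01 -9.94385499e-01 -1.01504319e-03]
 [-9.94385759e-01 -1.05813927e-01  6.13135621e-04]
 [-7.17098876e-04  9.44466605e-04 -9.99999297e-01]] [ 0.01065289 -0.84369853 -0.73285892] 0.00011894009566111986 1.5
```

View pics/w1c.png

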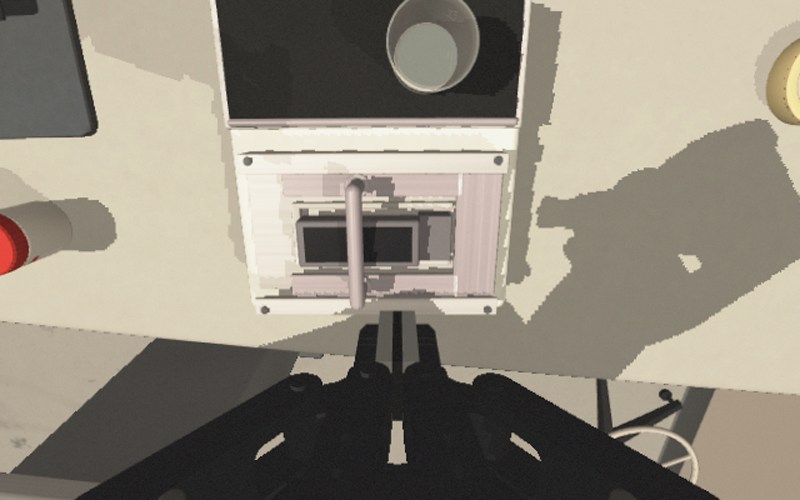

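```bash
python3 - <<'E'
import pickle
from h import *
c=pickle.load(open('w1.pkl','rb'))
P=lambda u,v,z: px2w(c,u*.8-.1,v*.8-.1,z)
for n,u,v,z in [('bailfar',355,185,.1),('bailnear',357,303,.1),('bailmid',356,244,.1),('platL',228,120,.075),('platR',518,120,.075),('s1',247,161,.0725),('s2',499,159,.0725),('s3',265,310,.0725),('s4',488,310,.0725),
 ('toeUR',451,216,.072),('toeLR',451,260,.072),('padUL',298,222,.08),('padLL',298,265,.08),('padUR',418,222,.08),('padLR',418,265,.08),('tongueedge',457,240,.064)]:
    print(n,P(u,v,z).round(4))
print('tips px', (w2px(c,[.5156,-.3505,.1732])+.1)/.8)
E
```

```text
bailfar [ 0.5559 -0.3219  0.1   ]
bailnear [ 0.4807 -0.3288  0.1   ]
bailmid [ 0.5201 -0.3252  0.1   ]
platL [ 0.5836 -0.2387  0.075 ]
platR [ 0.6024 -0.4164  0.075 ]
s1 [ 0.5594 -0.2495  0.0725]
s2 [ 0.5777 -0.4097  0.0725]
s3 [ 0.4547 -0.2616  0.0725]
s4 [ 0.4719 -0.4213  0.0725]
toeUR [ 0.5374 -0.3847  0.072 ]
toeLR [ 0.5066 -0.3893  0.072 ]
padUL [ 0.5246 -0.2851  0.08  ]
padLL [ 0.4948 -0.286   0.08  ]
padUR [ 0.5329 -0.3627  0.08  ]
padLR [ 0.5034 -0.3663  0.08  ]
tongueedge [ 0.519  -0.3927  0.064 ]
tips px [395.99618535 307.90485865]
```

arm_command(steps=[{"delta_pos":[2,0,-10],"dr":[0,0,0]},{"delta_pos":[0,0,-15],"dr":[0,0,0]},{"delta_pos":[0,0,-15],"dr":[0,0,0]},{"delta_pos":[0,0,-15],"dr":[0,0,0]},{"delta_pos":[0,0,-12],"dr":[0,0,0]},{"delta_pos":[0,0,-8],"dr":[0,0,0]},{"delta_pos":[0,0,-4],"dr":[0,0,0]},{"delta_pos":[0,0,0],"dr":[0,0,0]},{"delta_pos":[0,0,0],"dr":[0,0,0]},{"delta_pos":[0,0,0],"dr":[0,0,0]}])

```text
time_s: 2.55
position: [0.5176, -0.3511, 0.1174]
tool_rot: [[0.104, -0.995, 0.001], [-0.995, -0.104, -0.001], [0.001, -0.001, -1.0]]
ft_force: [0.2, 0.3, -0.4]
grip_width: 0.0001
```

```bash
python3 - <<'E'
from rig import env
import cv2
im=env.get_image('wrist'); sd=env.get_image('side')
a=cv2.resize(im[100:300,180:440],(780,600),interpolation=cv2.INTER_CUBIC)
cv2.imwrite('pics/w2.png',a); cv2.imwrite('pics/s2.png',cv2.resize(sd[120:220,270:400],(780,600),interpolation=cv2.INTER_CUBIC))
E
```

```text
(no output)
```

View pics/w2.png

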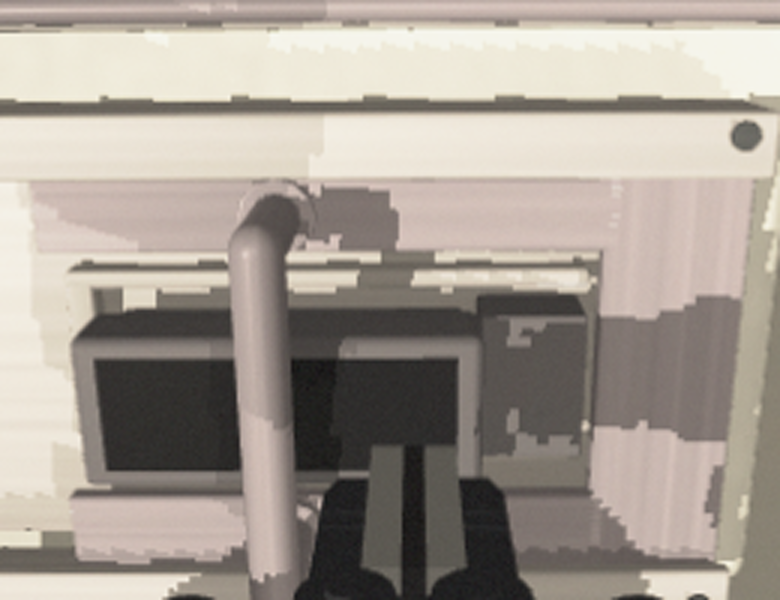

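The closed fingertips hang over the -y half of the pad (tip end at about (415, 447)), clear of the bail, whose right edge is at about x = 290. Next I descend softly to feel for the pad.

arm_command(steps=[{"delta_pos":[0,0,-2],"dr":[0,0,0]},{"delta_pos":[0,0,-2],"dr":[0,0,0]},{"delta_pos":[0,0,-2],"dr":[0,0,0]},{"delta_pos":[0,0,-2],"dr":[0,0,0]},{"delta_pos":[0,0,-2],"dr":[0,0,0]},{"delta_pos":[0,0,-2],"dr":[0,0,0]},{"delta_pos":[0,0,-1.5],"dr":[0,0,0]},{"delta_pos":[0,0,-1.5],"dr":[0,0,0]},{"delta_pos":[0,0,-1.5],"dr":[0,0,0]},{"delta_pos":[0,0,-1],"dr":[0,0,0]},{"delta_pos":[0,0,0],"dr":[0,0,0]},{"delta_pos":[0,0,0],"dr":[0,0,0]},{"delta_pos":[0,0,0],"dr":[0,0,0]}])

```text
time_s: 3.95
position: [0.5174, -0.351, 0.0994]
tool_rot: [[0.104, -0.995, 0.0], [-0.995, -0.104, -0.0], [0.0, -0.0, -1.0]]
ft_force: [-0.2, 0.4, 0.2]
grip_width: 0.0003
```

arm_command(steps=[{"delta_pos":[0,0,-1],"dr":[0,0,0]},{"delta_pos":[0,0,-1],"dr":[0,0,0]},{"delta_pos":[0,0,-1],"dr":[0,0,0]},{"delta_pos":[0,0,0],"dr":[0,0,0]},{"delta_pos":[0,0,0],"dr":[0,0,0]}])

```text
time_s: 4.45
position: [0.5174, -0.3509, 0.0963]
tool_rot: [[0.104, -0.995, -0.0], [-0.995, -0.104, 0.0], [-0.0, 0.0, -1.0]]
ft_force: [-0.3, 0.3, -0.2]
grip_width: 0.0001
```

arm_command(steps=[{"delta_pos":[0,0,-1],"dr":[0,0,0]},{"delta_pos":[0,0,-1],"dr":[0,0,0]},{"delta_pos":[0,0,0],"dr":[0,0,0]},{"delta_pos":[0,0,0],"dr":[0,0,0]}])

```text
time_s: 4.85
position: [0.5174, -0.3509, 0.0943]
tool_rot: [[0.104, -0.995, 0.0], [-0.995, -0.104, 0.0], [-0.0, -0.0, -1.0]]
ft_force: [0.6, 0.9, 0.2]
grip_width: 0.0
```

```bash
python3 - <<'E'
from rig import env
import cv2,pickle
c=env.get_calibration('wrist')
im=env.get_image('wrist'); sd=env.get_image('side')
a=cv2.resize(im[130:310,200:400],(600,540),interpolation=cv2.INTER_CUBIC)
b=cv2.resize(sd[150:200,310:380],(800,571),interpolation=cv2.INTER_CUBIC)[:540,:]
cv2.imwrite('pics/w3.png',a); cv2.imwrite('pics/s3.png',b)
pickle.dump(c,open('w3.pkl','wb')); cv2.imwrite('pics/w3full.png',im)
E
```

```text
(no output)
```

View pics/w3.png

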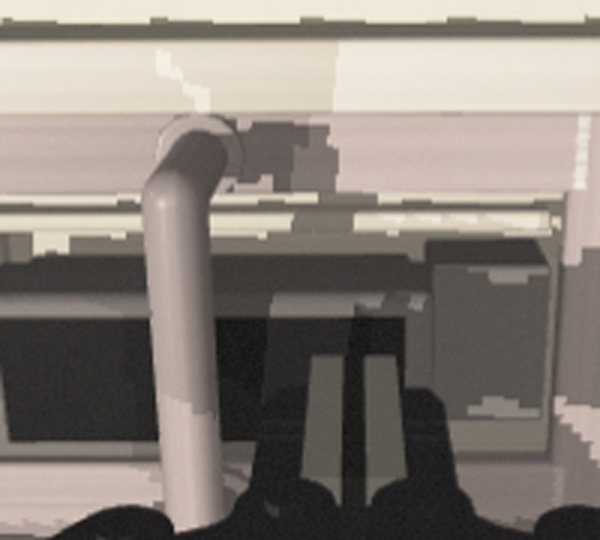

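View pics/s3.png

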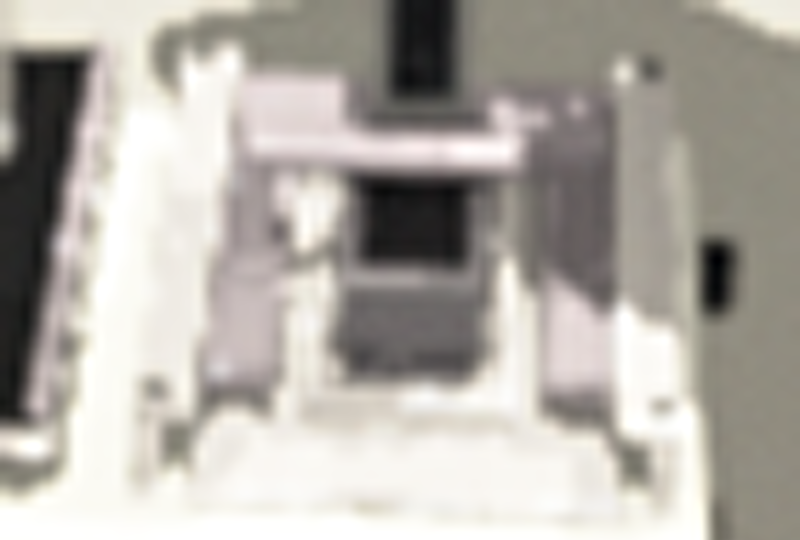

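The tips hover over the pad with their shadow on it, and the side view shows them centred on the pad, behind the bail. There is no contact yet, and the apparent pad size suggests a low cap of about 73–75 mm. I continue in small steps.

arm_command(steps=[{"delta_pos":[0,0,-1],"dr":[0,0,0]},{"delta_pos":[0,0,-1],"dr":[0,0,0]},{"delta_pos":[0,0,0],"dr":[0,0,0]},{"delta_pos":[0,0,0],"dr":[0,0,0]}])

```text
time_s: 5.35
position: [0.5174, -0.3509, 0.0923]
tool_rot: [[0.104, -0.995, -0.0], [-0.995, -0.104, 0.0], [-0.0, 0.0, -1.0]]
ft_force: [-0.5, 0.3, 0.3]
grip_width: -0.0003
```

```bash
python3 - <<'E'
import pickle
from h import *
c=pickle.load(open('w3.pkl','rb'))
T=np.array([.5174,-.3509,.0943]); R=np.array([[.104,-.995,0],[-.995,-.104,0],[0,0,-1]])
f=lambda p:((w2px(c,p)+.33-np.array([200,130]))*3).round(0)
for y in (-.011,-.008,-.004,0):
  for z in (.022,.017): print(y,z,f(T+R@[0,y,z]))
xd=np.array([.9945,.105,0]);yd=np.array([-.105,.9945,0]);O=np.array([.515,-.3253,0])
for z in (.066,.070,.074,.080): print('pad',z,f(O+xd*.016-yd*.02+[0,0,z]),f(O-xd*.016+yd*.02+[0,0,z]),f(O+xd*.016-yd*.04+[0,0,z]), 'toe',f(O+xd*.016-yd*.062+[0,0,z-.002]))
print('bail',f(O+[0,0,.095]),'guide',f(O+xd*.044+[0,0,.0725]))
E
```

```text
-0.011 0.022 [351. 295.]
-0.011 0.017 [351. 306.]
-0.008 0.022 [351. 310.]
-0.008 0.017 [351. 322.]
-0.004 0.022 [351. 330.]
-0.004 0.017 [351. 342.]
0 0.022 [351. 350.]
0 0.017 [351. 362.]
pad 0.066 [320. 256.] [119. 408.] [428. 256.] toe [544. 252.]
pad 0.07 [319. 263.] [114. 418.] [429. 263.] toe [548. 259.]
pad 0.074 [319. 271.] [109. 429.] [431. 271.] toe [552. 267.]
pad 0.08 [317. 284.] [101. 446.] [433. 284.] toe [558. 280.]
bail [193. 410.] guide [200. 116.]
```

```bash
python3 - <<'E'
from rig import env
from h import *
c=env.get_calibration('side')
f=lambda p:((w2px(c,p)-np.array([310,150]))*11.43).round(0)
xd=np.array([.9945,.105,0]);yd=np.array([-.105,.9945,0]);O=np.array([.515,-.3253,0])
T=np.array([.5174,-.3509,.0943])
for t in (.0,.010,.022): print('tip',t,f(T-[0,0,t]+yd*.0), f(T-[0,0,t]+yd*.0145))
print('bail',f(O+xd*.031+[0,0,.1]),f(O-xd*.031+[0,0,.1]))
for z in (.074,.080,.084): print('pad+y',z,f(O+yd*.04+[0,0,z]),'pad -y',f(O-yd*.04+[0,0,z]))
E
```

```text
tip 0.0 [423. 103.] [421. 132.]
tip 0.01 [422. 143.] [420. 172.]
tip 0.022 [420. 191.] [418. 221.]
bail [276. 126.] [562. 136.]
pad+y 0.074 [410. 324.] pad -y [421. 156.]
pad+y 0.08 [410. 299.] pad -y [422. 132.]
pad+y 0.084 [411. 283.] pad -y [422. 116.]
```

Both views agree: the pad top is about 84 mm up, and the fingertips are still well above it, higher than the nominal 22 mm nose length implies. I keep descending by feel.

arm_command(steps=[{"delta_pos":[0,0,-1],"dr":[0,0,0]},{"delta_pos":[0,0,-1],"dr":[0,0,0]},{"delta_pos":[0,0,-1],"dr":[0,0,0]},{"delta_pos":[0,0,-1],"dr":[0,0,0]},{"delta_pos":[0,0,0],"dr":[0,0,0]},{"delta_pos":[0,0,0],"dr":[0,0,0]}])

```text
time_s: 5.95
position: [0.5174, -0.3509, 0.0883]
tool_rot: [[0.104, -0.995, -0.0], [-0.995, -0.104, 0.0], [-0.0, 0.0, -1.0]]
ft_force: [0.5, 0.4, -0.1]
grip_width: -0.0001
```

arm_command(steps=[{"delta_pos":[0,0,-1],"dr":[0,0,0]},{"delta_pos":[0,0,-1],"dr":[0,0,0]},{"delta_pos":[0,0,-1],"dr":[0,0,0]},{"delta_pos":[0,0,-1],"dr":[0,0,0]},{"delta_pos":[0,0,0],"dr":[0,0,0]},{"delta_pos":[0,0,0],"dr":[0,0,0]}])

```text
time_s: 6.55
position: [0.5175, -0.351, 0.0846]
tool_rot: [[0.104, -0.995, 0.0], [-0.995, -0.104, -0.0], [0.0, -0.0, -1.0]]
ft_force: [-0.7, 1.7, 3.5]
grip_width: -0.0002
```

```bash
python3 - <<'E'
from rig import env
import cv2
im=env.get_image('wrist'); sd=env.get_image('side')
a=cv2.resize(im[130:310,200:400],(500,450),interpolation=cv2.INTER_CUBIC)
b=cv2.resize(sd[140:190,325:365],(300,375),interpolation=cv2.INTER_CUBIC)
import numpy as np
m=np.zeros((450,800,3),np.uint8); m[:,:500]=a; m[:375,500:]=b
cv2.imwrite('pics/m4.png',m)
E
```

```text
(no output)
```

View pics/m4.png

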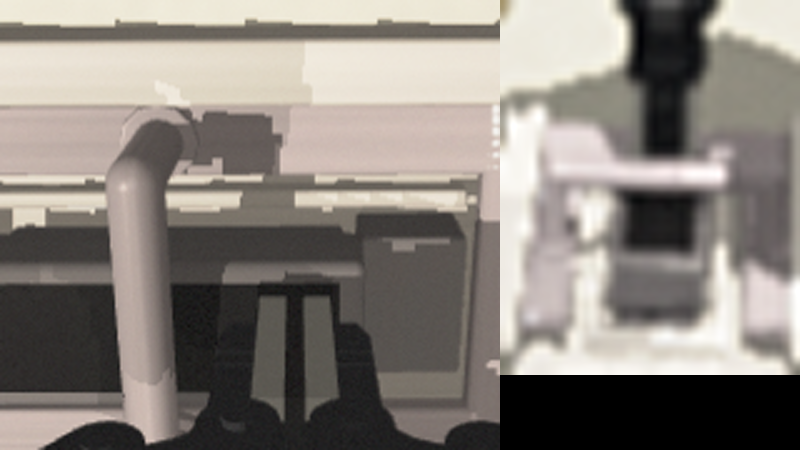

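Contact at TCP z 0.0846 (about 3.5–4 N); the side crop shows the fingers down on the pad behind the bail. Now I press, and expect a soft 4→9 N rise over 12 mm.

arm_command(steps=[{"delta_pos":[0,0,-1],"dr":[0,0,0]},{"delta_pos":[0,0,-1],"dr":[0,0,0]},{"delta_pos":[0,0,-1],"dr":[0,0,0]},{"delta_pos":[0,0,-1],"dr":[0,0,0]},{"delta_pos":[0,0,0],"dr":[0,0,0]},{"delta_pos":[0,0,0],"dr":[0,0,0]}])

```text
time_s: 7.25
position: [0.5175, -0.351, 0.0805]
tool_rot: [[0.104, -0.995, 0.0], [-0.995, -0.104, -0.0], [0.0, -0.0, -1.0]]
ft_force: [-1.3, 0.3, 5.7]
grip_width: -0.0001
```

arm_command(steps=[{"delta_pos":[0,0,-1],"dr":[0,0,0]},{"delta_pos":[0,0,-1],"dr":[0,0,0]},{"delta_pos":[0,0,-1],"dr":[0,0,0]},{"delta_pos":[0,0,-1],"dr":[0,0,0]},{"delta_pos":[0,0,-1],"dr":[0,0,0]},{"delta_pos":[0,0,-1],"dr":[0,0,0]},{"delta_pos":[0,0,0],"dr":[0,0,0]},{"delta_pos":[0,0,0],"dr":[0,0,0]}])

```text
time_s: 8.05
position: [0.5175, -0.3511, 0.0748]
tool_rot: [[0.104, -0.995, 0.001], [-0.995, -0.104, -0.001], [0.001, -0.0, -1.0]]
ft_force: [-1.6, 0.7, 7.2]
grip_width: 0.0003
```

arm_command(steps=[{"delta_pos":[0,0,-0.5],"dr":[0,0,0]},{"delta_pos":[0,0,-0.5],"dr":[0,0,0]},{"delta_pos":[0,0,-0.5],"dr":[0,0,0]},{"delta_pos":[0,0,0],"dr":[0,0,0]},{"delta_pos":[0,0,0],"dr":[0,0,0]}])

```text
time_s: 8.55
position: [0.5175, -0.3511, 0.0734]
tool_rot: [[0.104, -0.995, 0.0], [-0.995, -0.104, -0.001], [0.001, -0.0, -1.0]]
ft_force: [-1.1, 1.0, 7.8]
grip_width: -0.0004
```

arm_command(steps=[{"delta_pos":[0,0,-0.4],"dr":[0,0,0]},{"delta_pos":[0,0,-0.4],"dr":[0,0,0]},{"delta_pos":[0,0,0],"dr":[0,0,0]},{"delta_pos":[0,0,0],"dr":[0,0,0]}])

```text
time_s: 8.95
position: [0.5176, -0.3512, 0.0731]
tool_rot: [[0.104, -0.995, 0.001], [-0.995, -0.104, -0.001], [0.001, -0.001, -1.0]]
ft_force: [-2.5, 1.9, 12.4]
grip_width: 0.0
```

Bottomed: z has stopped at 0.0731 and the force stepped up to 12 N. Next I slide toward shaker +y, (-0.105, 0.995) in world axes, while holding down.

arm_command(steps=[{"delta_pos":[-0.1,1,-0.1],"dr":[0,0,0]},{"delta_pos":[-0.1,1,0],"dr":[0,0,0]},{"delta_pos":[-0.1,1,0],"dr":[0,0,0]},{"delta_pos":[-0.1,1,0],"dr":[0,0,0]},{"delta_pos":[-0.1,1,0],"dr":[0,0,0]},{"delta_pos":[0,0,0],"dr":[0,0,0]}])

```text
time_s: 9.55
position: [0.5178, -0.3475, 0.0733]
tool_rot: [[0.104, -0.995, 0.003], [-0.995, -0.104, -0.004], [0.004, -0.003, -1.0]]
ft_force: [-0.3, -2.6, 9.5]
grip_width: -0.0
```

arm_command(steps=[{"delta_pos":[0,0,-0.3],"dr":[0,0,0]},{"delta_pos":[-0.1,1,-0.1],"dr":[0,0,0]},{"delta_pos":[-0.1,1,0],"dr":[0,0,0]},{"delta_pos":[-0.1,1,0],"dr":[0,0,0]},{"delta_pos":[0,0,0],"dr":[0,0,0]}])

```text
time_s: 10.05
position: [0.5177, -0.3448, 0.0733]
tool_rot: [[0.104, -0.995, 0.004], [-0.995, -0.104, -0.005], [0.005, -0.003, -1.0]]
ft_force: [0.5, -4.0, 11.4]
grip_width: -0.0001
```

arm_command(steps=[{"delta_pos":[-0.1,1,-0.2],"dr":[0,0,0]},{"delta_pos":[-0.1,1,-0.1],"dr":[0,0,0]},{"delta_pos":[-0.1,1,0],"dr":[0,0,0]},{"delta_pos":[-0.1,1,0],"dr":[0,0,0]},{"delta_pos":[0,0,0],"dr":[0,0,0]}])

```text
time_s: 10.55
position: [0.5175, -0.3414, 0.0733]
tool_rot: [[0.104, -0.995, 0.005], [-0.995, -0.104, -0.006], [0.007, -0.004, -1.0]]
ft_force: [-0.2, -6.3, 11.9]
grip_width: -0.0002
```

arm_command(steps=[{"delta_pos":[-0.1,1,-0.2],"dr":[0,0,0]},{"delta_pos":[-0.1,1,0],"dr":[0,0,0]},{"delta_pos":[-0.1,1,0],"dr":[0,0,0]},{"delta_pos":[0,0,0],"dr":[0,0,0]}])

```text
time_s: 10.95
position: [0.5172, -0.3386, 0.0732]
tool_rot: [[0.104, -0.995, 0.005], [-0.995, -0.104, -0.007], [0.007, -0.004, -1.0]]
ft_force: [0.1, -6.8, 13.1]
grip_width: -0.0002
```

arm_command(steps=[{"delta_pos":[-0.1,1,0],"dr":[0,0,0]},{"delta_pos":[-0.1,1,0],"dr":[0,0,0]},{"delta_pos":[-0.1,1,0],"dr":[0,0,0]},{"delta_pos":[-0.1,1,0],"dr":[0,0,0]},{"delta_pos":[0,0,0],"dr":[0,0,0]}])

```text
time_s: 11.45
position: [0.5168, -0.3347, 0.0732]
tool_rot: [[0.104, -0.995, 0.005], [-0.995, -0.104, -0.007], [0.007, -0.004, -1.0]]
ft_force: [0.1, -6.2, 13.5]
grip_width: -0.0001
```

arm_command(steps=[{"delta_pos":[-0.1,1,0],"dr":[0,0,0]},{"delta_pos":[-0.1,1,0],"dr":[0,0,0]},{"delta_pos":[-0.1,1,0],"dr":[0,0,0]},{"delta_pos":[-0.1,1,0],"dr":[0,0,0]},{"delta_pos":[-0.1,1,0],"dr":[0,0,0]},{"delta_pos":[-0.1,1,0],"dr":[0,0,0]},{"delta_pos":[0,0,0],"dr":[0,0,0]}])

```text
time_s: 12.15
position: [0.5162, -0.3286, 0.0732]
tool_rot: [[0.104, -0.995, 0.005], [-0.995, -0.104, -0.007], [0.007, -0.004, -1.0]]
ft_force: [-0.5, -7.5, 13.5]
grip_width: -0.0
```

arm_command(steps=[{"delta_pos":[-0.1,1,0],"dr":[0,0,0]},{"delta_pos":[-0.1,1,0],"dr":[0,0,0]},{"delta_pos":[-0.1,1,0],"dr":[0,0,0]},{"delta_pos":[0,0,0],"dr":[0,0,0]}])

```text
time_s: 12.55
position: [0.5159, -0.3257, 0.0732]
tool_rot: [[0.104, -0.995, 0.005], [-0.995, -0.104, -0.007], [0.007, -0.004, -1.0]]
ft_force: [-0.6, -5.9, 13.1]
grip_width: 0.0003
```

arm_command(steps=[{"delta_pos":[-0.1,1,0],"dr":[0,0,0]},{"delta_pos":[-0.1,1,0],"dr":[0,0,0]},{"delta_pos":[0,0,0],"dr":[0,0,0]}])

```text
time_s: 12.85
position: [0.5157, -0.3237, 0.0732]
tool_rot: [[0.104, -0.995, 0.005], [-0.995, -0.104, -0.007], [0.007, -0.004, -1.0]]
ft_force: [-0.1, -5.9, 13.2]
grip_width: -0.0003
```

arm_command(steps=[{"delta_pos":[-0.1,0.8,0],"dr":[0,0,0]},{"delta_pos":[-0.1,0.8,0],"dr":[0,0,0]},{"delta_pos":[0,0,0],"dr":[0,0,0]}])

```text
time_s: 13.15
position: [0.5155, -0.3221, 0.0732]
tool_rot: [[0.104, -0.995, 0.005], [-0.995, -0.104, -0.007], [0.007, -0.004, -1.0]]
ft_force: [-1.2, -7.4, 14.7]
grip_width: 0.0004
```

arm_command(steps=[{"delta_pos":[-0.1,0.8,0],"dr":[0,0,0]},{"delta_pos":[0,0.6,0],"dr":[0,0,0]},{"delta_pos":[0,0,0],"dr":[0,0,0]}])

```text
time_s: 13.45
position: [0.5155, -0.3215, 0.0732]
tool_rot: [[0.104, -0.995, 0.005], [-0.995, -0.104, -0.008], [0.009, -0.004, -1.0]]
ft_force: [-0.1, -10.2, 12.5]
grip_width: -0.0003
```

arm_command(steps=[{"delta_pos":[0,0.5,0],"dr":[0,0,0]},{"delta_pos":[0,0.5,0],"dr":[0,0,0]},{"delta_pos":[0,0,0],"dr":[0,0,0]}])

```text
time_s: 13.75
position: [0.5154, -0.3213, 0.0732]
tool_rot: [[0.104, -0.995, 0.005], [-0.995, -0.104, -0.01], [0.01, -0.004, -1.0]]
ft_force: [-1.1, -13.6, 11.0]
grip_width: -0.0001
```

```bash
python3 - <<'E'
from rig import env
import cv2
im=env.get_image('wrist')
cv2.imwrite('pics/w5.png',cv2.resize(im[130:310,170:430],(780,540),interpolation=cv2.INTER_CUBIC))
print(env.observe()['ft_force'])
E
```

```text
[ -0.99319172 -14.40391867  10.51260188]
```

View pics/w5.png

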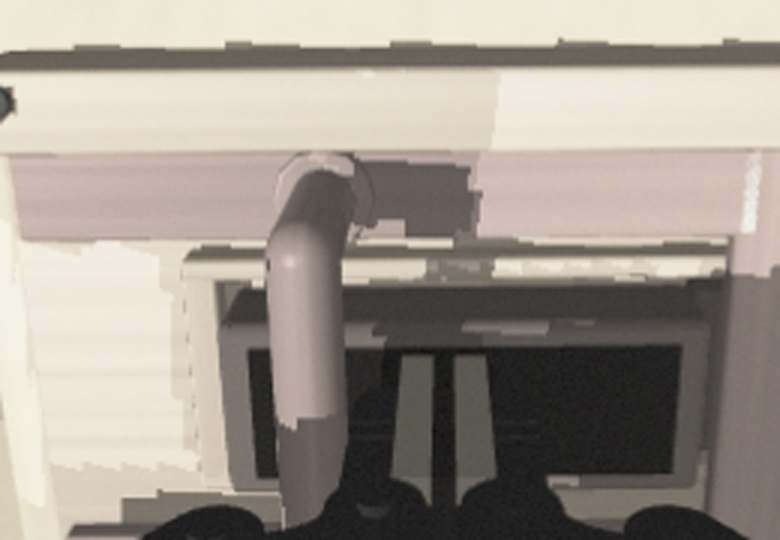

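The keeper is at its stop (0.2 mm of motion for 1 mm commanded, 14 N), and the tongue covers the toe right up to the pad end at about (720, 400). I back off the bail, then lift slowly.

arm_command(steps=[{"delta_pos":[0.1,-1,0],"dr":[0,0,0]},{"delta_pos":[0.1,-1,0],"dr":[0,0,0]},{"delta_pos":[0.1,-1,0],"dr":[0,0,0]},{"delta_pos":[0.1,-1,0.3],"dr":[0,0,0]},{"delta_pos":[0.1,-1,0.3],"dr":[0,0,0]},{"delta_pos":[0.1,-1,0.3],"dr":[0,0,0]},{"delta_pos":[0,0,0.5],"dr":[0,0,0]},{"delta_pos":[0,0,0.5],"dr":[0,0,0]},{"delta_pos":[0,0,0.5],"dr":[0,0,0]},{"delta_pos":[0,0,1],"dr":[0,0,0]},{"delta_pos":[0,0,1],"dr":[0,0,0]},{"delta_pos":[0,0,1],"dr":[0,0,0]},{"delta_pos":[0,0,0],"dr":[0,0,0]}])

```text
time_s: 15.1
position: [0.5145, -0.3229, 0.076]
tool_rot: [[0.104, -0.995, -0.001], [-0.995, -0.104, 0.0], [-0.001, 0.001, -1.0]]
ft_force: [-0.1, -0.9, -0.3]
grip_width: 0.0002
```

No force at 2.8 mm above the bottomed height, so the plunger is trapped. Now I retreat.

arm_command(steps=[{"delta_pos":[0.3,-3,1],"dr":[0,0,0]},{"delta_pos":[0.3,-3,3],"dr":[0,0,0]},{"delta_pos":[0,0,10],"dr":[0,0,0]},{"delta_pos":[0,0,15],"dr":[0,0,0]},{"delta_pos":[0,0,20],"dr":[0,0,0]},{"delta_pos":[0,0,20],"dr":[0,0,0]},{"delta_pos":[0,0,20],"dr":[0,0,0]},{"delta_pos":[0,0,15],"dr":[0,0,0]},{"delta_pos":[0,0,0],"dr":[0,0,0]},{"delta_pos":[0,0,0],"dr":[0,0,0]}])

```text
time_s: 16.1
position: [0.5152, -0.3289, 0.1804]
tool_rot: [[0.104, -0.995, 0.0], [-0.995, -0.104, -0.0], [0.0, -0.0, -1.0]]
ft_force: [0.0, 0.3, -1.0]
grip_width: -0.0002
```

```bash
python3 - <<'E'
from rig import env
import cv2, numpy as np
from h import *
c=env.get_calibration('wrist'); im=env.get_image('wrist'); t=env.get_image('top')
a=cv2.resize(im[60:280,160:420],(520,440),interpolation=cv2.INTER_CUBIC)
b=cv2.resize(t[150:270,200:450],(280,134)); m=np.zeros((440,800,3),np.uint8); m[:,:520]=a; m[:134,520:]=b
d=cv2.absdiff(t,cv2.imread('pics/top0.png'))[150:270,200:450]; m[150:284,520:]=cv2.resize(d,(280,134))
cv2.imwrite('pics/m6.png',m)
o=env.observe(); print(o['position'],o['ft_force'],o['time_s'])
xd=np.array([.9945,.105,0]);yd=np.array([-.105,.9945,0]);O=np.array([.515,-.3253,0])
f=lambda x,y,z:((w2px(c,O+xd*x+yd*y+[0,0,z])-[160,60])*2).round()
print('bail locked',f(0,.022,.1),'tongue far edge corner',f(.05,-.045,.0668), 'pad +y end top z .072/.074/.084',f(.016,.04,.072),f(.016,.04,.074),f(.016,.04,.084),f(-.016,.04,.072),f(-.016,.04,.074),f(-.016,.04,.084))
E
```

```text
[ 0.5150215  -0.32867214  0.17950866] [-0.33397303 -0.9971691   0.19352053] 16.2
bail locked [243. 301.] tongue far edge corner [421. 150.] pad +y end top z .072/.074/.084 [204. 239.] [203. 240.] [199. 247.] [208. 314.] [207. 316.] [203. 325.]
```

View pics/m6.png

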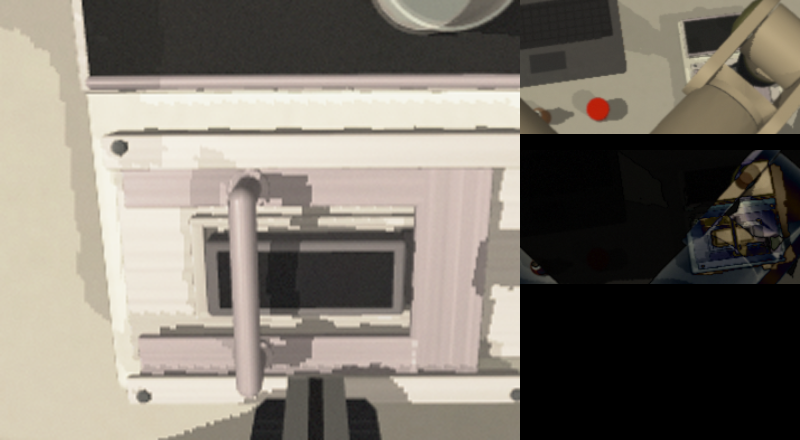

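The bail is at column ≈245 (243 predicted for locked), the tongue edge lies at ≈415 over the toe, and the pad is still down. The pot and beaker are undisturbed, so I hand in.

```bash
python3 -c "
from rig import env
print(env.close_job())"
```

```text
the job is handed in; nothing more can be done
None
```

The shaker's transport lock is set: the keeper is at its end stop with its tongue over the toe, and it alone holds the plunger down. I handed the job in at about 16 s of the 54 s allowed.

**How it went:** I pressed the pad with closed fingertips on the bail's -y side. It bottomed after about 11.5 mm, and I held it there with about 9.5 to 15 N. While holding, I pushed the bail to its end stop; the sideways force was 6 to 7 N on the way and about 14 N at the stop. Then I backed off the bail, lifted slowly and rose clear.

**Last checks:**
- With the fingers 2.8 mm above the bottomed height, the force read zero, so the plunger no longer pushed on them.
- The wrist picture showed the bail within about 2 mm of its locked position, the tongue covering the toe, and the pad still down.
- Nothing was touching the robot.
- The pot showed no movement in the last top view. The beaker was partly visible and standing. The arm half hid the dropper, but I never went near it.

**Disagreement:** The fingertips touched the pad about 22 mm lower by the TCP reading than the stated nose length implies. The camera put the pad top at about 84 mm and I felt contact at TCP z 0.0846. I did not find the cause, and worked from touch and the pictures instead.

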